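# Slide the standing scrubbing brush into the shelf corner

### The job

The wet green scrubbing brush has been left standing at the front edge of the bamboo shelf. With the fingertips push it gently, low down on its round head, so that it slides upright along the shelf into the back corner farthest from the steel dabba, snug against both the back rail and the end rail there. Do not grip it, lift it, tip it or touch its handle, do not disturb anything else, and finish with the hand clear.

Things in the scene. Friction and masses are not known exactly. Their poses are not given: they have to be found in the camera images.
- shelf: fixed slatted bamboo shelf on steel legs, 240 mm deep (x) by 674 mm long (y), slats along y with 5 mm gaps, flat top 100 mm above the counter. Origin: on the counter below its middle; x to the back (away from the robot), y to the left, z up. Rails 22 mm high above the board: inner faces at x = 108 (back rail) and y = 325 and -325 (end rails, over the whole depth). The front edge (x = -120) is open.
- corner_left (a point): point on top of the board in the back corner at the +y (left) end of the shelf, 30 mm from the inner faces of the back rail and of the left end rail: the middle of the brush's foot is here when its head touches both rails
- corner_right (a point): the same point in the back corner at the -y (right) end
- brush: loose green plastic scrubbing brush standing upright, bristles down, 190 mm tall, about 0.135 kg (varies). Origin: middle of its foot, on the board; z up. The round head with its bristles is 60 mm in diameter and straight-sided from 0 to 34 mm above the board. Pushed below about 25 mm above the board it slides; pushed high up it tips.
- brush_handle: the brush's handle, part of the brush: a green rod about 17 to 24 mm thick on the head's axis. Origin at its lower end, 36 mm above the board; it reaches 190 mm above the board. Not to be touched.
- dabba: steel dabba, a loose closed box 75 mm deep (x), 120 mm wide (y), 135 mm tall, 0.8 kg, with a small flap in its front (-x) face, hinged along the flap's top edge; stands against the back part of the shelf, on the left or on the right half. Origin: centre of its underside.
- idli_plate: loose stainless steel idli plate lying flat on the other half of the shelf: four shallow round cups in a clover, 143 mm across and 19 mm high with a 34 mm high sleeve in the middle. Origin: centre of its underside.
- gasket: loose red silicone ring lying flat on the back part of the shelf in the middle, 116 mm outside, 96 mm inside, 8 mm high. Origin: centre of its underside.
- vent_weight: loose small aluminium cooker weight, 26 mm in diameter, 37 mm high, standing inside the red ring. Origin: centre of its underside.
- tumbler: loose steel tumbler, 72 mm across, 100 mm high, on the counter to the right of the shelf. Origin: centre of its underside.
- soap_dish: loose blue soap dish with its bar of soap, 85 by 120 mm, 29 mm high, on the counter to the left of the shelf. Origin: centre of its underside.
- soap_bottle: loose green bottle, 60 mm in diameter, 170 mm high, on the counter to the right of the shelf. Origin: centre of its underside.
Mind the look-alikes: they are no part of the job. What is shaped like the brush but pink is not meant.

How it is judged:
At the end, for the whole second after the job is handed in: The brush stands upright (within 0.06 rad) and still on the board in the back corner at the end of the shelf away from the dabba, the middle of its foot within 14 mm of that corner's point, so that its head touches or nearly touches both rails (((horizontal distance between brush and corner_left below 0.014 m and y of dabba in the frame of shelf below -0.05 m) or (horizontal distance between brush and corner_right below 0.014 m and y of dabba in the frame of shelf above 0.05 m)) and angle between brush's own z axis and vertical below 0.06 rad and z of brush in the frame of shelf between 0.096 and 0.104 m and linear speed of brush below 0.02 m/s).
It fails at once if the brush is tipped more than 0.25 rad or lifted more than 12 mm off the board (angle between brush's own z axis and vertical above 0.25 rad or z of brush in the frame of shelf above 0.112 m).
It fails at once if the brush is gripped or pressed hard: more than 15 N between the fingers and the brush (contact force between brush and the fingers above 15 N).
It fails at once if the handle of the brush is touched by the robot (more than 0.5 N) (contact force between brush_handle and the fingers above 0.5 N or contact force between brush_handle and the arm above 0.5 N).
It fails at once if the brush is knocked along instead of slid: faster than 0.4 m/s (linear speed of brush above 0.4 m/s).
It fails at once if something else is disturbed: the dabba, idli plate, gasket, vent weight, tumbler, soap dish or soap bottle is moved more than 8 mm (distance of any of dabba, idli_plate, gasket, vent_weight, tumbler, soap_dish, soap_bottle from where it was at the start of the episode above 0.008 m).
It also fails if it takes over 64 s, if anything falls off the work surface, if the arm or the gripper's body presses on something with over 40 N, if the wrist force passes 120 N, or if a joint passes its speed limit or range.

### The arm

A 6-joint arm with a two-finger parallel gripper is mounted at the origin on the work surface. World frame = base frame: x ahead of the robot, y to its left, z up, the work surface at z = 0. Lengths are in m, angles in rad, forces in N, time in s.
With the tool pointing down it reaches from about 0.225 to 0.875 m from the base axis. Payload 3.4 kg.
Tool frame: the origin (TCP) lies at the very end of the fingers, on their centre line; the grasp point (between the pads) lies 19 mm behind it; z points along the fingers, y is the line along which they close (so a half turn about z gives the same grasp; the last joint's range is limited). The gripper opens to 85 mm and grips with 20 to 120 N. Pads are 22 mm wide; open, the fingers measure 114 mm over their backs; the gripper's body (76 mm by 85 mm) begins 54 mm behind the grasp point. The pads swing forward as they close: fully open they stand 13 mm farther back than shut.
Start: joints at [-1.414, 0.276, 1.505, -0, 1.361, -0.121], TCP at [0.158, -0.553, 0.231] pointing down, gripper open.
Joint ranges: [-2.89, 2.89], [-0.75, 2.08], [0.22, 2.7], [-1.18, 4.32], [0.11, 2.71], [-2.7, 2.7]. Speed limits (rad/s): [2.57, 2.57, 3.14, 3.14, 3.14, 3.14].

### API

Orientations are given as a unit quaternion [w, x, y, z].
In Python, from rig import readout, vision, manip gives the robot as it stands.
- The arm moves only by the shell command python3 -m handwheel 'ROWS' [FORCE]. ROWS is JSON, a list of rows, each a list of 3 entries, a list of its own where there are three numbers: the shift along the tool's x, y, z in mm, then the turn, a rotation vector about the tool's x, y, z in units of 6 degrees (1.0 is 6 degrees), then the closure, from -1 (fully open) to 1 (shut), so that 0 is half open. A call has 1 to 20 rows; each row shifts and turns the commanded pose from where the row before left it, along the tool's axes as they then stand; what a row does not reach is not made up. A row lasts 1/8 s, in which the tool goes at most 62.5 mm and 10.7 degrees, less where a joint would pass 70% of its speed; a pose out of reach is approached as far as the arm can. A call is refused whole if a number of a shift passes 62.5 or a number of a turn 1, either way. A call with a gripper value outside its range is refused whole. The fingers move at their own pace and stop on an object; FORCE is the grip in N (left out, the last holds). Time passes only in rows, so rows that do not move let the fingers close. It gives the time, the measured TCP pose, the force, the opening and the grip force at its end, in the units of the state.
- readout.get_state(): the state, without advancing time (a new reading comes with each control period).
- vision.get_image(name): name is "scene" or "top"; returns the picture (420x560x3 uint8, blue, green, red); there is no depth.
- vision.camera_params(name): a dict with "intrinsics" (3x3 intrinsics, pixels), "rvec" (rotation vector, rad) and "tvec" (3), from world to camera coordinates, as OpenCV has them. Camera axes: x right, y down, z forward; pixel columns grow to the right and rows downward; lengths in m; the calibration is good to about 2 mm. A picture is of the moment at which its call begins. camera_params takes no time and is no camera call.
- manip.sign_off(): hands the job in; it is judged then, once.
The state is a dict: "clock": time; "qpos": joint angles; "qd": joint speeds; "effort": joint torques, N m; "position": TCP position; "ee_rot": TCP orientation; "contact_force": force on the tool from outside, world axes, zero at the start; "moment": the same for the moment, N m; "width": finger opening in m; "gripper_force": force on a finger pad.
Only numpy, scipy, OpenCV 4.12 (cv2) and the standard library are available. Lean on these libraries where they do the work, as an engineer would, in place of code of your own. Each camera call takes 0.05 s, during which the arm holds its last target. There are 200 camera calls.

## Working session

There is one attempt and no reset: what is moved stays moved. The work goes in short steps, Python scripts to look and compute and a shell command to move; the robot and the scene stay as the last step left them, time stands still between calls to the robot, and variables do not carry over. Pictures are saved under pics/ and viewed, at most 10 in all, crops included, and the job is handed in when it is done.

```bash
mkdir -p pics; ls
python3 - <<'E'
from rig import readout, vision
import cv2
for n in ("scene","top"):
    cv2.imwrite(f"pics/{n}0.png",vision.get_image(n))
    p=vision.camera_params(n); print(n,p)
s=readout.get_state(); print(s)
E
```

```text
pics
scene {'intrinsics': array([[417.92909106,   0.        , 285.18554216],
       [  0.        , 417.92909106, 202.66444311],
       [  0.        ,   0.        ,   1.        ]]), 'rvec': array([ 1.44891286,  2.2389585 , -0.79630277]), 'tvec': array([ 0.23193107, -0.28129574,  1.4559734 ])}
top {'intrinsics': array([[492.9108402 ,   0.        , 279.23827197],
       [  0.        , 492.9108402 , 217.03600674],
       [  0.        ,   0.        ,   1.        ]]), 'rvec': array([ 2.15198635, -2.2072168 ,  0.08034395]), 'tvec': array([-0.03951239,  0.51783734,  1.34746362])}
{'clock': 0.1, 'qpos': array([-1.41399109e+00,  2.76553811e-01,  1.50600439e+00,  1.21861278e-05,
        1.36071956e+00, -1.21003476e-01]), 'qd': array([-0.00034058, -0.0024808 , -0.00233678, -0.00010085,  0.00043732,
       -0.00021288]), 'effort': array([ 1.06311782e-03, -4.17699695e+01, -2.46404207e+01, -1.63007417e-04,
        5.81848188e-03, -9.41363169e-06]), 'position': array([ 0.15761579, -0.5524833 ,  0.2305145 ]), 'ee_rot': array([-8.42521815e-04,  9.90368117e-01,  1.38456793e-01, -9.12450286e-06]), 'contact_force': array([ 0.52143858, -0.24274165, -0.09463419]), 'moment': array([ 0.01937573,  0.00227271, -0.00301667]), 'gripper_force': 0.0, 'width': 0.0851059641770555}
```

View pics/scene0.png

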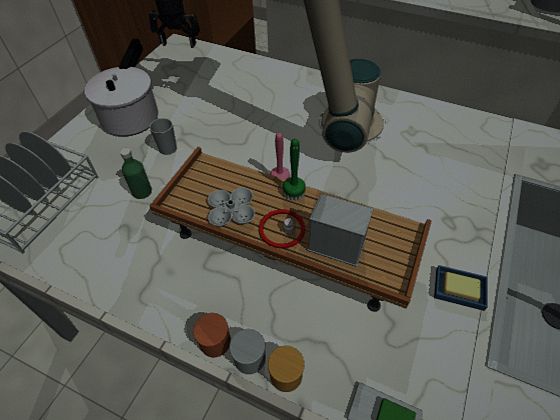

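View pics/top0.png

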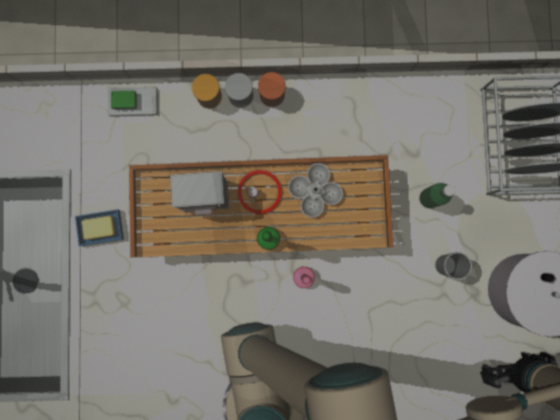

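Top view (up = back, left = +y): the dabba is on the left at (198,190), so the target is the right back corner near (386,158). The idli plate is at (316,190) and the ring at (260,192).
Brush candidates:
- Green brush at (268,238) top and (293,185) scene. This is the one I choose: it is green, upright and at the shelf's front edge.
- Pink brush at (304,277) top and (281,165) scene, standing on the counter.
- Green bottle at (435,195) top.
- Green sponge at (123,100) top.

```bash
cat > h.py <<'E'
import numpy as np, cv2
from rig import readout, vision
from scipy.spatial.transform import Rotation as R
def cam(n):
    p=vision.camera_params(n); M=cv2.Rodrigues(np.array(p["rvec"]))[0]; return p["intrinsics"],M,np.array(p["tvec"]).ravel()
def ray(n,uv,z):
    K,M,t=cam(n); c=-M.T@t; d=M.T@np.linalg.inv(K)@[uv[0],uv[1],1.]; return c+d*(z-c[2])/d[2]
def proj(n,P):
    K,M,t=cam(n); q=K@(M@np.array(P)+t); return q[:2]/q[2]
def biggest(m,roi):
    u0,v0,u1,v1=roi; k=np.zeros_like(m); k[v0:v1,u0:u1]=m[v0:v1,u0:u1]
    c,_=cv2.findContours(k,cv2.RETR_EXTERNAL,cv2.CHAIN_APPROX_NONE); return max(c,key=cv2.contourArea)
def green(n,roi):
    h=cv2.cvtColor(vision.get_image(n),cv2.COLOR_BGR2HSV); return biggest(cv2.inRange(h,(50,110,25),(85,255,255)),roi)
E
python3 - <<'E'
from h import *
for n in("top","scene"):
    K,M,t=cam(n); print(n,"cam",-M.T@t)
im=cv2.imread("pics/top0.png"); h=cv2.cvtColor(im,cv2.COLOR_BGR2HSV)
m=cv2.inRange(h,(5,90,40),(22,255,255)); m=cv2.morphologyEx(m,cv2.MORPH_CLOSE,np.ones((9,9)))
c=biggest(m,(110,140,420,270)); r=cv2.minAreaRect(c); print(r)
b=cv2.boxPoints(r); print(np.round(b,1))
for p in b: print(p,ray("top",p,.1).round(4),ray("top",p,.122).round(4))
for n,roi in(("top",(245,215,300,260)),("scene",(275,130,315,215))):
    c=green(n,roi)[:,0]; print(n,len(c),"bbox",c.min(0),c.max(0))
    for nm,i in(("minv",c[:,1].argmin()),("maxv",c[:,1].argmax()),("minu",c[:,0].argmin()),("maxu",c[:,0].argmax())): print(nm,c[i])
a=cv2.resize(im[145:265,210:400],None,fx=4,fy=4,interpolation=cv2.INTER_CUBIC)
cv2.imwrite("pics/crop1.png",a)
s=cv2.imread("pics/scene0.png")[120:270,140:340]; cv2.imwrite("pics/crop2.png",cv2.resize(s,None,fx=4,fy=4,interpolation=cv2.INTER_CUBIC))
E
```

```text
top cam [ 0.41036584 -0.05685934  1.38338058]
scene cam [1.12611456 0.26079204 0.95740867]
((259.8426513671875, 206.06629943847656), (92.12632751464844, 261.9505310058594), 87.70938873291016)
[[127.1 165.3]
 [388.9 154.8]
 [392.6 246.9]
 [130.8 257.3]]
[127.13099 165.27478] [0.6576 0.3447 0.1   ] [0.6533 0.3378 0.122 ]
[388.8722  154.80511] [ 0.6675 -0.3457  0.1   ] [ 0.663  -0.3408  0.122 ]
[392.55432 246.85782] [ 0.4253 -0.345   0.1   ] [ 0.425  -0.3401  0.122 ]
[130.81311 257.32748] [0.4153 0.3354 0.1   ] [0.4152 0.3287 0.122 ]
top 58 bbox [258 227] [278 248]
minv [267 227]
maxv [266 248]
minu [258 234]
maxu [278 240]
scene 138 bbox [283 139] [304 196]
minv [293 139]
maxv [290 196]
minu [283 184]
maxu [304 190]
```

View pics/crop1.png

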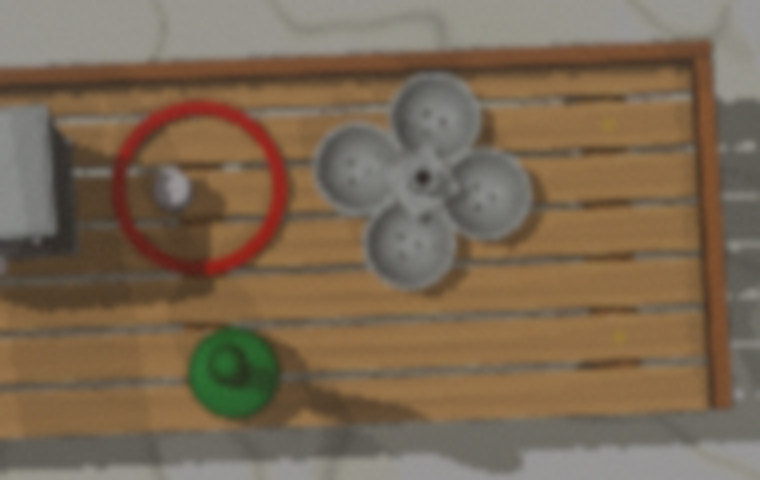

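View pics/crop2.png

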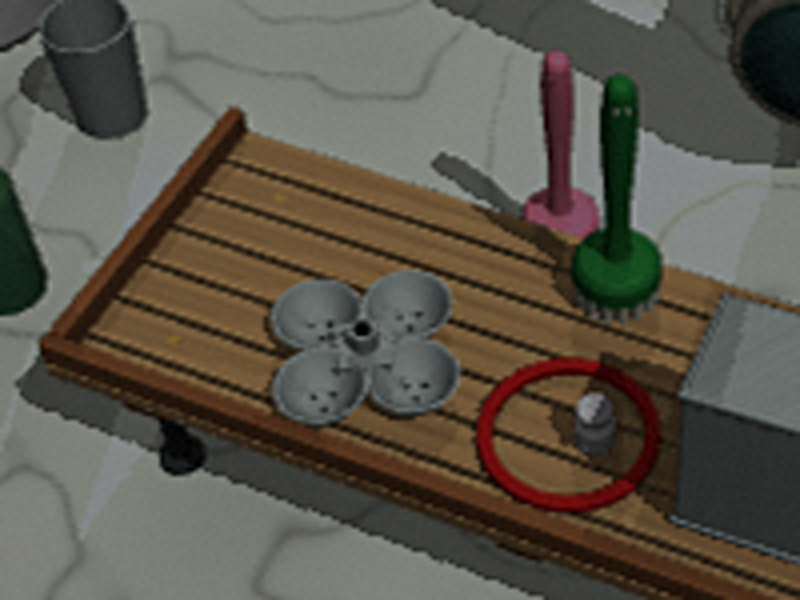

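Run:
```python
from h import *
f=lambda x,y:(210+x/4-.4,145+y/4-.4)
L=[("backrail in R",(691,64),.1),("backrail in L",(0,87),.1),("rightrail in front",(708,408),.1),("front edge L",(0,438),.1),("front edge R",(705,410),.1),
("outer R back top",(712,41),.122),("outer R front top",(732,406),.122),
("brush head",(234,372),.13),("brush tip",(228,362),.29),("plate ctr",(424,177),.134),("cup R",(534,195),.119),("cup F",(409,290),.119),("cup B",(436,73),.119),("cup L",(314,168),.119)]
for n,p,z in L: print(n,ray("top",f(*p),z).round(4))
g=lambda x,y:(140+x/4-.4,120+y/4-.4)
for n,p,z in [("tip",(620,78),.288),("head",(617,262),.13),("pink head",(561,213),.03),("corner R in",(88,338),.1),("right front in top",(238,125),.122)]: print(n,ray("scene",g(*p),z).round(4))
print(ray("top",(304,277),.03), R.from_quat(readout.get_state()["ee_rot"],scalar_first=True).as_matrix().round(3))
```

```text
backrail in R [ 0.6525 -0.3279  0.1   ]
backrail in L [0.649  0.1272 0.1   ]
rightrail in front [ 0.4263 -0.3296  0.1   ]
front edge L [0.4185 0.1304 0.1   ]
front edge R [ 0.4251 -0.3276  0.1   ]
outer R back top [ 0.663  -0.3375  0.122 ]
outer R front top [ 0.427  -0.3403  0.122 ]
brush head [ 0.4564 -0.0233  0.13  ]
brush tip [ 0.4561 -0.0244  0.29  ]
plate ctr [ 0.5776 -0.1476  0.134 ]
cup R [ 0.566  -0.2192  0.119 ]
cup F [ 0.5066 -0.1368  0.119 ]
cup B [ 0.6473 -0.1585  0.119 ]
cup L [ 0.5873 -0.0778  0.119 ]
tip [ 0.4514 -0.0244  0.288 ]
head [ 0.4558 -0.0227  0.13  ]
pink head [ 0.3468 -0.1154  0.03  ]
corner R in [ 0.6343 -0.3248  0.1   ]
right front in top [ 0.44   -0.3251  0.122 ]
[ 0.35017299 -0.11604308  0.03      ] [[ 0.962  0.274 -0.   ]
 [ 0.274 -0.962  0.001]
 [ 0.    -0.001 -1.   ]]
```

The crops confirm the green brush: head at top pixel (268,238), centre at world (0.456,-0.023), with the two views agreeing to 1 mm. The right corner's target point is about (0.621,-0.298). The plate's front edge is at x=0.507, so there is about 20 mm of clearance for a straight push along -y. I'll push with both fingertips about 25 mm apart, as a cradle, with the hand tilted 30° away from the handle.

```bash
cat >> h.py <<'E'
def plan(target,push,tilt):
    """tool x = -push heading for sign -1; hand leans back from the push heading (deg) by tilt"""
    s=readout.get_state(); M=R.from_quat(s["ee_rot"],scalar_first=True).as_matrix(); a=np.radians(tilt)
    d=np.array([np.cos(push),np.sin(push),0]); z=d*np.sin(a)-np.array([0,0,np.cos(a)])
    best=None
    for sg in(1,-1):
        x=sg*(d*np.cos(a)+np.array([0,0,np.sin(a)])); T=np.c_[x,np.cross(z,x),z]
        rv=np.degrees(R.from_matrix(M.T@T).as_rotvec())/6
        print("sg",sg,"turn units",rv.round(2))
        print("  shift mm: tool now",(M.T@(np.array(target)-s["position"])*1e3).round(1)," after turn",(T.T@(np.array(target)-s["position"])*1e3).round(1))
    print(s["position"].round(4),"F",s["contact_force"].round(2),"w",round(s["width"],4),"t",s["clock"],"q",s["qpos"].round(2))
E
python3 -m handwheel '[[[0,0,-50],[0,0,-1],0.41],[[0,0,-50],[0,0,-1],0.41],[[0,0,-50],[0,0,-1],0.41],[[0,0,0],[0,0,-1],0.41],[[0,0,0],[0,0,-1],0.41],[[0,0,0],[0,0,-1],0.41],[[0,0,0],[0,0,-1],0.41],[[0,0,0],[0,0,-1],0.41],[[0,0,0],[0,0,-1],0.41],[[0,0,0],[0,0,-1],0.41],[[0,0,0],[0,0,-1],0.41],[[0,0,0],[0,0,-1],0.41],[[0,0,0],[0,0,0],0.41]]' 20
python3 -c "
from h import *
plan((.456,.09,.35),-np.pi/2,30)
for p,z in(((176,208),.235),((225,205),.235)): print(ray('top',p,z))"
```

```text
clock: 1.82
position: [0.1577, -0.5529, 0.3811]
ee_rot: [-0.0, 0.72, 0.694, 0.0]
contact_force: [-0.2, -0.7, -0.2]
width: 0.0255
gripper_force: 0.0
sg 1 turn units [-7.68  0.15 28.64]
  shift mm: tool now [653.6 274.   31.4]  after turn [-572.3 -298.3 -294.5]
sg -1 turn units [-0.09 -5.   -0.35]
  shift mm: tool now [653.6 274.   31.4]  after turn [ 572.3  298.3 -294.5]
[ 0.1577 -0.5529  0.3811] F [-0.24 -0.7  -0.23] w 0.0255 t 1.825 q [-1.41  0.23  1.2  -0.    1.7  -1.38]
[0.52730995 0.18796043 0.235     ]
[0.53142508 0.07302211 0.235     ]
```

```bash
python3 -m handwheel '[[[47,19.5,0],[0,0,0],0.41],[[47,19.5,0],[0,0,0],0.41],[[47,19.5,0],[0,0,0],0.41],[[47,19.5,0],[0,0,0],0.41],[[47,19.5,0],[0,0,0],0.41],[[47,19.5,0],[0,0,0],0.41],[[47,19.5,0],[0,0,0],0.41],[[47,19.5,0],[0,0,0],0.41],[[47,19.5,0],[0,0,0],0.41],[[47,19.5,0],[0,0,0],0.41],[[47,19.5,0],[0,0,0],0.41],[[47,19.5,0],[0,0,0],0.41],[[47,19.5,0],[0,0,0],0.41],[[42,20,0],[0,0,0],0.41],[[0,0,0],[0,-1,0.0],0.41],[[0,0,0],[0,-1,0],0.41],[[0,0,0],[0,-1,0],0.41],[[0,0,0],[0,-1,0],0.41],[[0,0,0],[0,-1,0],0.41],[[0,0,0],[0,0,-0.35],0.41]]'
python3 -c "
from h import *
plan((.456,.05,.112),-np.pi/2,30)"
```

```text
clock: 4.32
position: [0.4546, 0.0911, 0.3798]
ee_rot: [0.175, 0.681, 0.685, -0.19]
contact_force: [0.4, 0.4, -0.3]
width: 0.0251
gripper_force: 0.0
sg 1 turn units [  0.    -0.29 -29.9 ]
  shift mm: tool now [ 98.2   7.2 252.4]  after turn [-98.3  -1.4 252.5]
sg -1 turn units [-0.19 -0.    0.1 ]
  shift mm: tool now [ 98.2   7.2 252.4]  after turn [ 98.3   1.4 252.5]
[0.4546 0.0911 0.3798] F [ 0.4   0.37 -0.35] w 0.0251 t 4.325 q [ 0.4   0.18  1.4  -0.48  1.79  0.35]
```

```bash
python3 -m handwheel '[[[16,0.3,42],[-0.19,0,0.1],0.41],[[16,0.2,42],[0,0,0],0.41],[[16,0.2,42],[0,0,0],0.41],[[16,0.2,42],[0,0,0],0.41],[[16,0.2,42],[0,0,0],0.41],[[16,0.2,40],[0,0,0],0.41],[[0,0,0],[0,0,0],0.41],[[0,0,0],[0,0,0],0.41]]'
python3 - <<'E'
from h import *
plan((.456,.04,.112),-np.pi/2,30)
a=vision.get_image("top")[150:270,190:350];b=vision.get_image("scene")[100:220,220:380]
cv2.imwrite("pics/c3.png",cv2.resize(np.hstack([a,b]),None,fx=2.5,fy=2.5,interpolation=cv2.INTER_CUBIC))
E
```

```text
clock: 5.32
position: [0.4572, 0.0477, 0.1184]
ee_rot: [0.185, 0.685, 0.681, -0.181]
contact_force: [-0.6, 0.7, 0.8]
width: 0.025
gripper_force: 0.0
sg 1 turn units [-2.000e-02 -5.000e-02  2.993e+01]
  shift mm: tool now [-3.5 -1.2  9.4]  after turn [3.5 1.2 9.4]
sg -1 turn units [ 0.03 -0.01 -0.07]
  shift mm: tool now [-3.5 -1.2  9.4]  after turn [-3.5 -1.2  9.4]
[0.4572 0.0477 0.1184] F [-0.6   0.65  0.83] w 0.025 t 5.325 q [ 0.33  0.33  1.88 -0.54  1.17  0.61]
```

View pics/c3.png

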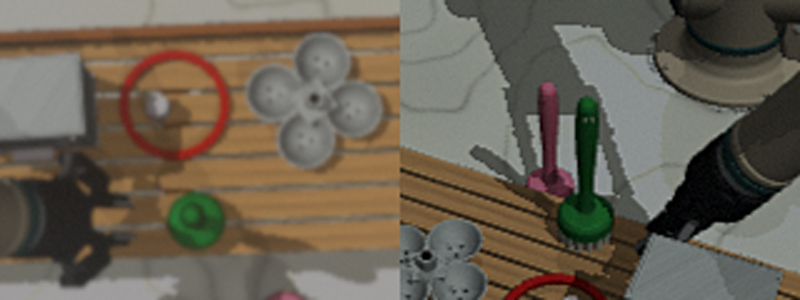

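The picture shows the fingertips at crop (125,225), lined up with the brush head at (197,220). The knuckles clear the dabba's front. I'll lower slightly and start pushing.

```bash
python3 -m handwheel '[[[-3.5,-1,9.4],[0,0,0],0.41],[[-5.2,0,3],[0,0,0],0.41],[[-5.2,0,3],[0,0,0],0.41],[[-5.2,0,3],[0,0,0],0.41],[[-5.2,0,3],[0,0,0],0.41],[[-5.2,0,3],[0,0,0],0.41],[[-5.2,0,3],[0,0,0],0.41],[[-5.2,0,3],[0,0,0],0.41],[[-5.2,0,3],[0,0,0],0.41],[[-5.2,0,3],[0,0,0],0.41],[[-5.2,0,3],[0,0,0],0.41],[[0,0,0],[0,0,0],0.41]]'
cat >> h.py <<'E'
def head(roi):
    """head centre: green blob in the top view; also tilt cue from scene"""
    c=green("top",roi); (u,v),r=cv2.minEnclosingCircle(c); P=ray("top",(u,v),.13)
    s=readout.get_state(); print("head px",round(u,1),round(v,1),"r",round(r,1),"world",P.round(4),"tcp",s["position"].round(4),"F",s["contact_force"].round(2),"t",s["clock"])
    return P
E
python3 - <<'E'
from h import *
head((240,190,390,262))
E
```

```text
clock: 6.92
position: [0.4546, -0.0205, 0.1104]
ee_rot: [0.184, 0.685, 0.681, -0.182]
contact_force: [-0.7, 0.9, -0.3]
width: 0.0252
gripper_force: 0.0
head px 280.8 237.4 r 10.8 world [ 0.4562 -0.0557  0.13  ] tcp [ 0.4546 -0.0203  0.1104] F [ 0.58 -0.43 -0.43] t 6.975
```

```bash
python3 -m handwheel '[[[-5.3,0.3,2.9],[0,0,0],0.41],[[-5.3,0.3,2.9],[0,0,0],0.41],[[-5.2,0.3,3],[0,0,0],0.41],[[-5.2,0.3,3],[0,0,0],0.41],[[-5.2,0.3,3],[0,0,0],0.41],[[-5.2,0.3,3],[0,0,0],0.41],[[-5.2,0.3,3],[0,0,0],0.41],[[-5.2,0.3,3],[0,0,0],0.41],[[-5.2,0.3,3],[0,0,0],0.41],[[-5.2,0.3,3],[0,0,0],0.41],[[0,0,0],[0,0,0],0.41]]'
python3 - <<'E'
from h import *
head((240,190,390,262))
plan((.456,-.245,.112),-np.pi/2,30)
E
```

```text
clock: 8.35
position: [0.4575, -0.0806, 0.1108]
ee_rot: [0.184, 0.685, 0.681, -0.182]
contact_force: [0.2, 0.8, -0.2]
width: 0.0253
gripper_force: 0.0
head px 304.2 235.9 r 10.8 world [ 0.4585 -0.1152  0.13  ] tcp [ 0.4575 -0.0804  0.1108] F [-0.37 -0.66 -0.46] t 8.4
sg 1 turn units [ 0.000e+00 -2.000e-02  2.995e+01]
  shift mm: tool now [-143.2   -0.9   81.3]  after turn [143.2   1.5  81.3]
sg -1 turn units [ 0.02  0.   -0.05]
  shift mm: tool now [-143.2   -0.9   81.3]  after turn [-143.2   -1.5   81.3]
[ 0.4575 -0.0804  0.1108] F [-0.37 -0.66 -0.46] w 0.0247 t 8.4 q [ 0.07  0.28  1.98 -0.63  1.02  0.45]
```

```bash
python3 -m handwheel '[[[-6.9,0,4],[0,0,0],0.41],[[-6.9,0,4],[0,0,0],0.41],[[-6.9,0,4],[0,0,0],0.41],[[-6.9,0,4],[0,0,0],0.41],[[-6.9,0,4],[0,0,0],0.41],[[-6.9,0,4],[0,0,0],0.41],[[-6.9,0,4],[0,0,0],0.41],[[-6.9,0,4],[0,0,0],0.41],[[-6.9,0,4],[0,0,0],0.41],[[-6.9,0,4],[0,0,0],0.41],[[-6.9,0,4],[0,0,0],0.41],[[-6.9,0,4],[0,0,0],0.41],[[-6.9,0,4],[0,0,0],0.41],[[-6.9,0,4],[0,0,0],0.41],[[-6.9,0,4],[0,0,0],0.41],[[-6.9,0,4],[0,0,0],0.41],[[0,0,0],[0,0,0],0.41]]'
python3 - <<'E'
from h import *
head((240,190,390,262))
E
```

```text
clock: 10.52
position: [0.4569, -0.2083, 0.1104]
ee_rot: [0.184, 0.685, 0.681, -0.182]
contact_force: [0.2, -0.6, 0.1]
width: 0.0247
gripper_force: 0.0
head px 356.1 234.0 r 12.1 world [ 0.4599 -0.2471  0.13  ] tcp [ 0.4569 -0.208   0.1104] F [0.71 0.29 0.03] t 10.575
```

```bash
python3 -m handwheel '[[[-6.1,0,3.5],[0,0,0],0.41],[[-6.1,0,3.5],[0,0,0],0.41],[[-6.1,0,3.5],[0,0,0],0.41],[[-6.1,0,3.5],[0,0,0],0.41],[[-6.1,0,3.5],[0,0,0],0.41],[[-5.2,0,3],[0,0,0],0.41],[[0,0,0],[0,0,0],0.41]]'
cat >> h.py <<'E'
def head2(roi):
    """left/right edges of the head disc at z=.115..; left (+y) edge is free of the handle"""
    c=green("top",roi)[:,0].astype(float); s=readout.get_state()
    l=c[c[:,0].argmin()]; b=c[c[:,1].argmax()]; 
    L=ray("top",(c[:,0].min()-.5,np.median(c[c[:,0]==c[:,0].min(),1])),.12); F=ray("top",(np.median(c[c[:,1]==c[:,1].max(),0]),c[:,1].max()+.5),.12); B=ray("top",(np.median(c[c[:,1]==c[:,1].min(),0]),c[:,1].min()-.5),.12)
    print("left edge",L.round(4),"front edge",F.round(4),"back edge",B.round(4),"-> centre approx",((F[0]+B[0])/2).round(4),(F[0]+.03).round(4),(L[1]-.03).round(4),"tcp",s["position"].round(4),"F",s["contact_force"].round(2),"t",s["clock"])
E
python3 - <<'E'
from h import *
head2((240,190,395,262))
a=vision.get_image("top")[140:270,290:430];b=vision.get_image("scene")[100:230,130:270]
cv2.imwrite("pics/c4.png",cv2.resize(np.hstack([a,b]),None,fx=2.8,fy=2.8,interpolation=cv2.INTER_CUBIC))
E
```

```text
clock: 11.45
position: [0.4569, -0.2494, 0.1106]
ee_rot: [0.184, 0.685, 0.681, -0.182]
contact_force: [-0.0, 0.3, -0.4]
width: 0.0255
gripper_force: 0.0
left edge [ 0.4638 -0.2601  0.12  ] front edge [ 0.43   -0.2831  0.12  ] back edge [ 0.4863 -0.2866  0.12  ] -> centre approx 0.4581 0.46 -0.2901 tcp [ 0.4569 -0.2492  0.1106] F [-0.57 -0.35 -0.53] t 11.5
```

View pics/c4.png

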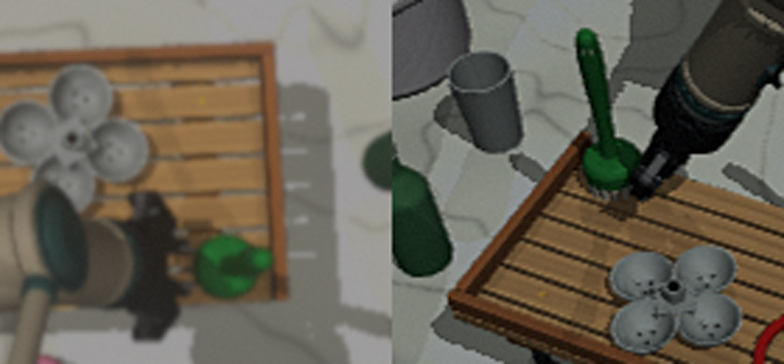

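The picture shows the brush upright at crop (225,268), close to the right rail with about a 13 mm gap left, and the plate untouched. Next I'll retract and go round to the front.

```bash
python3 -m handwheel '[[[22,0,-12.5],[0,0,0],0.41],[[22,0,-12.5],[0,0,0],0.41],[[0,0,-50],[0,0,0],0.41],[[0,0,-50],[0,0,0],0.41],[[0,0,-50],[0,0,0],0.41],[[0,0,-50],[0,0,0],0.41],[[0,0,-30],[0,0,0],0.41],[[0,0,0],[0,0,0],0.41]]'
python3 -c "
from h import *
plan((.385,-.286,.3),0,30)"
```

```text
clock: 12.6
position: [0.4579, -0.0823, 0.3113]
ee_rot: [0.186, 0.684, 0.682, -0.18]
contact_force: [0.8, -0.2, -0.1]
width: 0.0251
gripper_force: 0.0
sg 1 turn units [ 0.07  7.72 15.55]
  shift mm: tool now [-171.2  -72.7  111.1]  after turn [-68.8 203.7 -26.6]
sg -1 turn units [ -7.45   0.07 -13.04]
  shift mm: tool now [-171.2  -72.7  111.1]  after turn [  68.8 -203.7  -26.6]
[ 0.4579 -0.0823  0.3113] F [ 0.77 -0.18 -0.06] w 0.0251 t 12.6 q [ 0.07  0.09  1.66 -0.53  1.44  0.16]
```

```bash
python3 -m handwheel '[[[0,0,0],[0,1,0],0.41],[[0,0,-15],[0,1,0],0.41],[[0,0,-15],[0,1,0],0.41],[[0,0,-15],[0,1,0],0.41],[[0,0,-15],[0,1,0],0.41],[[0,0,0],[0,0,1],0.41],[[0,0,0],[0,0,1],0.41],[[0,0,0],[0,0,1],0.41],[[0,0,0],[0,0,1],0.41],[[0,0,0],[0,0,1],0.41],[[0,0,0],[0,0,1],0.41],[[0,0,0],[0,0,1],0.41],[[0,0,0],[0,0,1],0.41],[[0,0,0],[0,0,1],0.41],[[0,0,0],[0,0,1],0.41],[[0,0,0],[0,0,1],0.41],[[0,0,0],[0,0,1],0.41],[[0,0,0],[0,0,1],0.41],[[0,0,0],[0,0,1],0.41],[[0,0,0],[0,0,1],0.41]]'
python3 -c "
from h import *
plan((.37,-.286,.37),0,30)"
```

```text
clock: 15.1
position: [0.4557, -0.0684, 0.3649]
ee_rot: [-0.0, 1.0, -0.004, 0.0]
contact_force: [0.3, -0.3, -0.1]
width: 0.025
gripper_force: 0.0
sg 1 turn units [ 0.01  4.99 -0.08]
  shift mm: tool now [-83.9 218.3  -5.3]  after turn [-71.7 217.6 -47.3]
sg -1 turn units [ 7.73e+00 -2.00e-02  2.89e+01]
  shift mm: tool now [-83.9 218.3  -5.3]  after turn [  71.7 -217.6  -47.3]
[ 0.4557 -0.0684  0.3649] F [ 0.27 -0.25 -0.1 ] w 0.025 t 15.1 q [-0.3   0.05  1.46  0.    1.63  1.28]
```

```bash
python3 -m handwheel '[[[-28,0,0],[0,0,0],0.41],[[-28,0,0],[0,0,0],0.41],[[-28,0,0],[0,0,0],0.41],[[0,44,0],[0,0,0],0.41],[[0,44,0],[0,0,0],0.41],[[0,44,0],[0,0,0],0.41],[[0,44,0],[0,0,0],0.41],[[0,42,0],[0,0,0],0.41],[[0,0,0],[0,1,0],0.41],[[0,0,0],[0,1,0],0.41],[[0,0,0],[0,1,0],0.41],[[0,0,0],[0,1,0],0.41],[[0,0,0],[0,1,0],0.41],[[0,0,0],[0,0,0],0.41]]'
python3 -c "
from h import *
head2((240,190,395,262))
plan((.395,-.286,.114),0,30)"
```

```text
clock: 16.85
position: [0.3695, -0.2853, 0.3639]
ee_rot: [-0.001, 0.966, -0.005, 0.259]
contact_force: [0.3, 0.2, -0.0]
width: 0.0251
gripper_force: 0.0
left edge [ 0.4575 -0.2573  0.12  ] front edge [ 0.4299 -0.2844  0.12  ] back edge [ 0.4863 -0.284   0.12  ] -> centre approx 0.4581 0.4599 -0.2873 tcp [ 0.3704 -0.2857  0.365 ] F [-0.47 -0.07  0.68] t 16.9
sg 1 turn units [ 0.01 -0.01 -0.07]
  shift mm: tool now [-104.5    0.8  229.5]  after turn [-104.2    0.3  229.6]
sg -1 turn units [-2.000e-02 -2.000e-02  2.993e+01]
  shift mm: tool now [-104.5    0.8  229.5]  after turn [104.2  -0.3 229.6]
[ 0.3704 -0.2857  0.365 ] F [-0.47 -0.07  0.68] w 0.0253 t 16.9 q [-1.19 -0.13  1.75  0.5   1.34  0.31]
```

```bash
python3 -m handwheel '[[[-17,0,38],[0,0,0],0.41],[[-17,0,38],[0,0,0],0.41],[[-17,0,38],[0,0,0],0.41],[[-17,0.4,38],[0,0,0],0.41],[[-17,0.4,38],[0,0,0],0.41],[[-19,0,39],[0,0,0],0.41],[[0,0,0],[0,0,0],0.41],[[0,0,0],[0,0,0],0.41]]'
python3 -c "
from h import *
head2((240,190,395,262))
plan((.58,-.286,.112),0,30)"
```

```text
clock: 17.9
position: [0.3982, -0.2872, 0.1174]
ee_rot: [0.001, 0.965, -0.001, 0.261]
contact_force: [-0.3, 0.5, 0.1]
width: 0.0252
gripper_force: 0.0
left edge [ 0.4575 -0.2573  0.12  ] front edge [ 0.4299 -0.2844  0.12  ] back edge [ 0.4863 -0.2853  0.12  ] -> centre approx 0.4581 0.4599 -0.2873 tcp [ 0.3982 -0.2876  0.118 ] F [ 0.32 -0.07 -0.71] t 17.95
sg 1 turn units [ 0.04 -0.05 -0.01]
  shift mm: tool now [153.9  -2.2  96.9]  after turn [154.4  -1.6  96.1]
sg -1 turn units [-0.08 -0.06 29.99]
  shift mm: tool now [153.9  -2.2  96.9]  after turn [-154.4    1.6   96.1]
[ 0.3982 -0.2876  0.118 ] F [ 0.32 -0.07 -0.71] w 0.0255 t 17.95 q [-1.12  0.13  2.18  0.75  0.73 -0.1 ]
```

```bash
python3 -m handwheel '[[[-3,-1.5,5.2],[0,0,0],0.41],[[6.1,0,3.5],[0,0,0],0.41],[[6.1,0,3.5],[0,0,0],0.41],[[6.1,0,3.5],[0,0,0],0.41],[[6.1,0,3.5],[0,0,0],0.41],[[6.1,0,3.5],[0,0,0],0.41],[[6.1,0,3.5],[0,0,0],0.41],[[6.1,0,3.5],[0,0,0],0.41],[[6.1,0,3.5],[0,0,0],0.41],[[0,0,0],[0,0,0],0.41]]'
python3 -c "
from h import *
head2((330,150,395,262))"
```

```text
clock: 19.2
position: [0.454, -0.2851, 0.1107]
ee_rot: [0.0, 0.965, -0.002, 0.261]
contact_force: [0.4, -0.4, 0.7]
width: 0.025
gripper_force: 0.0
left edge [ 0.4909 -0.256   0.12  ] front edge [ 0.4632 -0.2844  0.12  ] back edge [ 0.5172 -0.2865  0.12  ] -> centre approx 0.4902 0.4932 -0.286 tcp [ 0.4538 -0.285   0.1107] F [-0.1  -0.31 -1.04] t 19.25
```

```bash
python3 -m handwheel '[[[6.1,0,3.5],[0,0,0],0.41],[[6.1,0,3.5],[0,0,0],0.41],[[6.1,0,3.5],[0,0,0],0.41],[[6.1,0,3.5],[0,0,0],0.41],[[6.1,0,3.5],[0,0,0],0.41],[[6.1,0,3.5],[0,0,0],0.41],[[6.1,0,3.5],[0,0,0],0.41],[[6.1,0,3.5],[0,0,0],0.41],[[6.1,0,3.5],[0,0,0],0.41],[[6.1,0,3.5],[0,0,0],0.41],[[6.1,0,3.5],[0,0,0],0.41],[[6.1,0,3.5],[0,0,0],0.41],[[6.1,0,3.5],[0,0,0],0.41],[[6.1,0,3.5],[0,0,0],0.41],[[6.1,0,3.5],[0,0,0],0.41],[[0,0,0],[0,0,0],0.41]]'
python3 - <<'E'
from h import *
head2((330,150,395,262))
a=vision.get_image("top")[140:270,290:430];b=vision.get_image("scene")[100:230,130:270]
cv2.imwrite("pics/c5.png",cv2.resize(np.hstack([a,b]),None,fx=2.8,fy=2.8,interpolation=cv2.INTER_CUBIC))
E
```

```text
clock: 21.25
position: [0.5597, -0.2856, 0.1117]
ee_rot: [0.001, 0.965, -0.002, 0.261]
contact_force: [-0.1, 0.0, -0.8]
width: 0.0251
gripper_force: 0.0
left edge [ 0.5971 -0.2574  0.12  ] front edge [ 0.569  -0.2847  0.12  ] back edge [ 0.6238 -0.2856  0.12  ] -> centre approx 0.5964 0.599 -0.2874 tcp [ 0.5593 -0.2855  0.1116] F [-0.02 -0.09 -0.36] t 21.3
```

View pics/c5.png

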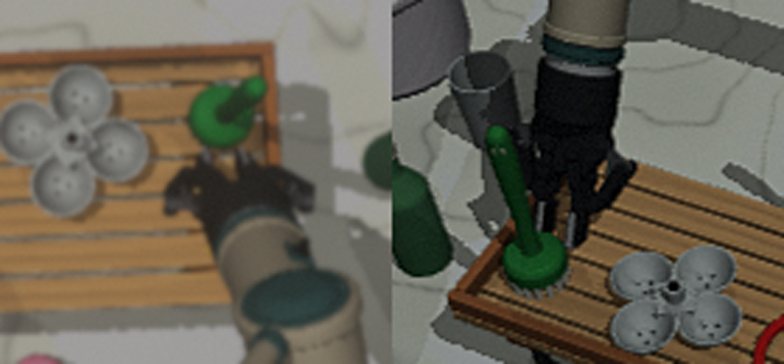

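The picture shows the brush upright at crop (222,115), about 20 mm from the back rail, with the fingers cradled behind the head. I'll finish the approach slowly.

```bash
python3 -m handwheel '[[[3.5,0,2],[0,0,0],0.41],[[3.5,0,2],[0,0,0],0.41],[[3.5,0,2],[0,0,0],0.41],[[3.5,0,2],[0,0,0],0.41],[[1.7,0,1],[0,0,0],0.41],[[0,0,0],[0,0,0],0.41]]'
python3 -m handwheel '[[[1.7,0,1],[0,0,0],0.41],[[0,0,0],[0,0,0],0.41]]'
python3 -c "
from h import *
head2((330,140,395,262))"
```

```text
clock: 22.15
position: [0.5773, -0.2855, 0.1116]
ee_rot: [0.0, 0.965, -0.002, 0.261]
contact_force: [0.2, -0.4, -0.1]
width: 0.0255
gripper_force: 0.0
clock: 22.4
position: [0.5791, -0.2855, 0.1116]
ee_rot: [0.0, 0.965, -0.002, 0.261]
contact_force: [-0.8, 0.0, 0.0]
width: 0.0253
gripper_force: 0.2
left edge [ 0.6179 -0.2582  0.12  ] front edge [ 0.5873 -0.2841  0.12  ] back edge [ 0.6446 -0.289   0.12  ] -> centre approx 0.6159 0.6173 -0.2882 tcp [ 0.5791 -0.2856  0.1116] F [-0.26  0.24  0.1 ] t 22.45
```

```bash
for i in 1; do python3 -m handwheel '[[[1.3,0,0.75],[0,0,0],0.41],[[0,0,0],[0,0,0],0.41]]'; done
python3 -m handwheel '[[[1.3,0,0.75],[0,0,0],0.41],[[0,0,0],[0,0,0],0.41]]'
python3 -c "
from h import *
head2((330,140,395,262))"
```

```text
clock: 22.7
position: [0.5805, -0.2856, 0.1116]
ee_rot: [0.0, 0.965, -0.002, 0.261]
contact_force: [-0.1, -0.2, -0.1]
width: 0.0253
gripper_force: 0.2
clock: 22.95
position: [0.5821, -0.2856, 0.1116]
ee_rot: [0.0, 0.965, -0.002, 0.261]
contact_force: [-0.2, 0.6, 0.1]
width: 0.0254
gripper_force: 0.2
left edge [ 0.6205 -0.2583  0.12  ] front edge [ 0.5899 -0.2842  0.12  ] back edge [ 0.6473 -0.2865  0.12  ] -> centre approx 0.6186 0.6199 -0.2883 tcp [ 0.5821 -0.2856  0.1116] F [ 0.28 -0.26  0.31] t 23.0
```

```bash
python3 -m handwheel '[[[0.9,0,0.5],[0,0,0],0.41],[[0,0,0],[0,0,0],0.41]]' | sed -n '2p;4p'
python3 -m handwheel '[[[0.9,0,0.5],[0,0,0],0.41],[[0,0,0],[0,0,0],0.41]]'| sed -n '2p;4p'
python3 -c "
from h import *
head2((330,140,395,262))"
```

```text
position: [0.5831, -0.2855, 0.1116]
contact_force: [-0.6, -0.5, 0.0]
position: [0.5841, -0.2856, 0.1116]
contact_force: [0.3, 0.4, -0.6]
left edge [ 0.6218 -0.2583  0.12  ] front edge [ 0.5925 -0.2843  0.12  ] back edge [ 0.6498 -0.2905  0.12  ] -> centre approx 0.6211 0.6225 -0.2883 tcp [ 0.5841 -0.2856  0.1116] F [-0.03  0.17  0.3 ] t 23.55
```

```bash
python3 -m handwheel '[[[0.9,0,0.5],[0,0,0],0.41],[[0,0,0],[0,0,0],0.41]]' | sed -n '2p;4p'
python3 -c "
from h import *
s=[];
head2((330,140,395,262))"
```

```text
position: [0.5852, -0.2856, 0.1116]
contact_force: [-0.4, -0.8, -0.2]
left edge [ 0.6232 -0.2584  0.12  ] front edge [ 0.595  -0.2857  0.12  ] back edge [ 0.6499 -0.2866  0.12  ] -> centre approx 0.6225 0.625 -0.2884 tcp [ 0.5852 -0.2856  0.1116] F [ 0.29  0.27 -1.05] t 23.85
```

```bash
python3 -m handwheel '[[[0.9,0,0.5],[0,0,0],0.41],[[0,0,0],[0,0,0],0.41]]' | sed -n '2p;4p'
python3 -c "
from h import *
head2((330,140,395,262))"
```

```text
position: [0.5862, -0.2856, 0.1117]
contact_force: [-0.5, -0.1, 0.2]
left edge [ 0.6232 -0.2584  0.12  ] front edge [ 0.595  -0.2857  0.12  ] back edge [ 0.65   -0.2853  0.12  ] -> centre approx 0.6225 0.625 -0.2884 tcp [ 0.5862 -0.2856  0.1117] F [-0.1   0.63 -0.13] t 24.15
```

```bash
python3 -m handwheel '[[[0.9,0,0.5],[0,0,0],0.41],[[0,0,0],[0,0,0],0.41]]' | sed -n '2p;4p'
python3 -c "
from h import *
head2((330,140,395,262))"
```

```text
position: [0.5872, -0.2856, 0.1117]
contact_force: [-0.2, -0.3, 0.4]
left edge [ 0.6245 -0.2584  0.12  ] front edge [ 0.5951 -0.2819  0.12  ] back edge [ 0.6525 -0.2893  0.12  ] -> centre approx 0.6238 0.6251 -0.2884 tcp [ 0.5872 -0.2856  0.1117] F [ 0.27 -0.07 -0.46] t 24.45
```

```bash
python3 -m handwheel '[[[0.9,0,0.5],[0,0,0],0.41],[[0,0,0],[0,0,0],0.41]]' | sed -n '2p;4p'
python3 - <<'E'
from h import *
head2((330,140,395,262))
a=vision.get_image("top")[140:220,330:410]
cv2.imwrite("pics/c6.png",cv2.resize(a,None,fx=6,fy=6,interpolation=cv2.INTER_CUBIC))
E
```

```text
position: [0.5878, -0.2855, 0.1115]
contact_force: [-3.2, 0.1, 0.8]
left edge [ 0.6245 -0.2584  0.12  ] front edge [ 0.595 -0.287  0.12 ] back edge [ 0.6525 -0.2893  0.12  ] -> centre approx 0.6237 0.625 -0.2884 tcp [ 0.5878 -0.2855  0.1115] F [-3.43 -1.05 -0.73] t 24.75
```

View pics/c6.png

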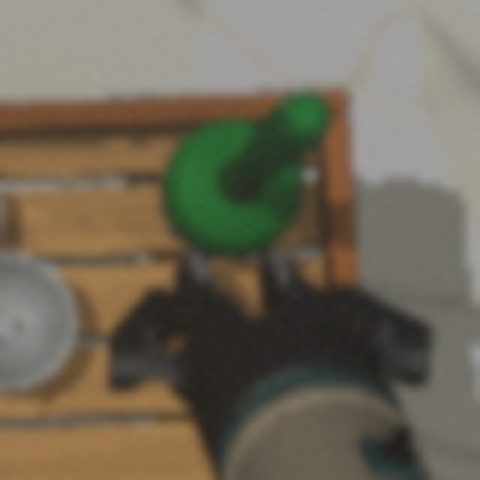

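The brush now touches the back rail: force x is -3.3 N and x is about 0.624. The picture shows about a 10 mm gap to the right rail (crop px 303 to 328). I'll retract and go round to the +y side for the last nudge, with the fingers closed narrower to clear the back rail.

```bash
python3 -m handwheel '[[[-5,0,-3],[0,0,0],0.41],[[-17,0,-10],[0,0,0],0.41],[[-17,0,-10],[0,0,0],0.41],[[0,0,-50],[0,0,0],0.7],[[0,0,-50],[0,0,0],0.7],[[0,0,-50],[0,0,0],0.7],[[0,0,-50],[0,0,0],0.7],[[0,0,-50],[0,0,0],0.7],[[0,0,-25],[0,0,0],0.7],[[0,-30,0],[0,-1,0],0.7],[[0,-30,0],[0,-1,0],0.7],[[0,-30,0],[0,-1,0],0.7],[[0,-30,0],[0,-1,0],0.7],[[0,-30,0],[0,-1,0],0.7],[[0,0,0],[0,0,0],0.7]]'
python3 -m handwheel '[[[0,0,0],[0,0,-1],0.7],[[0,0,0],[0,0,-1],0.7],[[0,0,0],[0,0,-1],0.7],[[0,0,0],[0,0,-1],0.7],[[0,0,0],[0,0,-1],0.7],[[0,0,0],[0,0,-1],0.7],[[0,0,0],[0,0,-1],0.7],[[0,0,0],[0,0,-1],0.7],[[0,0,0],[0,0,-1],0.7],[[0,0,0],[0,0,-1],0.7],[[0,0,0],[0,0,-1],0.7],[[0,0,0],[0,0,-1],0.7],[[0,0,0],[0,0,-1],0.7],[[0,0,0],[0,0,-1],0.7],[[0,0,0],[0,0,-1],0.7],[[0,0,0],[0,-1,0],0.7],[[0,0,0],[0,-1,0],0.7],[[0,0,0],[0,-1,0],0.7],[[0,0,0],[0,-1,0],0.7],[[0,0,0],[0,-1,0],0.7]]'
python3 - <<'E'
from h import *
head2((330,140,395,262))
plan((.620,-.112,.33),-np.pi/2,30)
E
```

```text
clock: 26.68
position: [0.4066, -0.1329, 0.3495]
ee_rot: [-0.001, 1.0, 0.001, 0.002]
contact_force: [-0.8, -0.5, -0.2]
width: 0.0128
gripper_force: 0.0
clock: 29.18
position: [0.4045, -0.1357, 0.3499]
ee_rot: [0.185, 0.685, 0.681, -0.182]
contact_force: [-0.6, -0.3, 0.1]
width: 0.0124
gripper_force: 0.0
left edge [ 0.6218 -0.2583  0.12  ] front edge [ 0.5951 -0.2844  0.12  ] back edge [ 0.6525 -0.2893  0.12  ] -> centre approx 0.6238 0.6251 -0.2883 tcp [ 0.4039 -0.1339  0.3481] F [-0.19  1.72 -1.92] t 29.225
sg 1 turn units [ 3.000e-02 -2.000e-02  2.997e+01]
  shift mm: tool now [ 28.8 216.    4.9]  after turn [ -28.  -216.1    4.7]
sg -1 turn units [ 0.01  0.02 -0.03]
  shift mm: tool now [ 28.8 216.    4.9]  after turn [ 28.  216.1   4.7]
[ 0.4039 -0.1339  0.3481] F [-0.19  1.72 -1.92] w 0.0129 t 29.225 q [-0.05 -0.02  1.69 -0.53  1.46  0.01]
```

```bash
python3 -m handwheel '[[[6,43,1],[0,0,0],0.7],[[6,43,1],[0,0,0],0.7],[[6,43,1],[0,0,0],0.7],[[5,43,1],[0,0,0],0.7],[[5,44,1],[0,0,0],0.7],[[0,0,0],[0,0,0],0.7],[[0,0,0],[0,0,0],0.7]]'
python3 -c "
from h import *
plan((.620,-.238,.112),-np.pi/2,30)"
```

```text
clock: 30.1
position: [0.6203, -0.1152, 0.3319]
ee_rot: [0.183, 0.685, 0.681, -0.182]
contact_force: [-0.3, 0.4, -0.0]
width: 0.0128
gripper_force: 0.0
sg 1 turn units [-2.000e-02  0.000e+00  2.994e+01]
  shift mm: tool now [  3.4  -0.3 251.9]  after turn [ -3.7   0.3 251.8]
sg -1 turn units [-0.   -0.01 -0.06]
  shift mm: tool now [  3.4  -0.3 251.9]  after turn [  3.7  -0.3 251.8]
[ 0.6203 -0.1152  0.3319] F [-0.31  0.44 -0.05] w 0.0128 t 30.1 q [-0.    0.33  1.3  -0.52  1.52  0.03]
```

```bash
python3 -m handwheel '[[[3,0,40],[0,0,0],0.7],[[0,0,40],[0,0,0],0.7],[[0,0,40],[0,0,0],0.7],[[0,0,40],[0,0,0],0.7],[[0,0,40],[0,0,0],0.7],[[0,0,30],[0,0,0],0.7],[[0,0,22],[0,0,0],0.7],[[0,0,0],[0,0,0],0.7],[[0,0,0],[0,0,0],0.7]]'
python3 - <<'E'
from h import *
head2((330,140,395,262))
plan((.620,-.245,.112),-np.pi/2,30)
a=vision.get_image("top")[140:220,310:410];b=vision.get_image("scene")[120:200,130:230]
cv2.imwrite("pics/c7.png",cv2.resize(np.hstack([a,b]),None,fx=4,fy=4,interpolation=cv2.INTER_CUBIC))
E
```

```text
clock: 31.22
position: [0.6216, -0.2375, 0.114]
ee_rot: [0.185, 0.685, 0.681, -0.181]
contact_force: [0.0, 0.0, 0.3]
width: 0.0129
gripper_force: 0.0
left edge [ 0.6336 -0.2588  0.12  ] front edge [ 0.5951 -0.2844  0.12  ] back edge [ 0.6525 -0.288   0.12  ] -> centre approx 0.6238 0.6251 -0.2888 tcp [ 0.622  -0.2373  0.1142] F [ 0.63 -0.23  0.48] t 31.275
sg 1 turn units [ 0.   -0.06 29.94]
  shift mm: tool now [-5.6 -2.   5.7]  after turn [5.6 2.  5.7]
sg -1 turn units [ 0.04  0.   -0.06]
  shift mm: tool now [-5.6 -2.   5.7]  after turn [-5.6 -2.   5.7]
[ 0.622  -0.2373  0.1142] F [ 0.63 -0.23  0.48] w 0.0129 t 31.275 q [-0.2   0.47  1.63 -0.62  1.01  0.13]
```

View pics/c7.png

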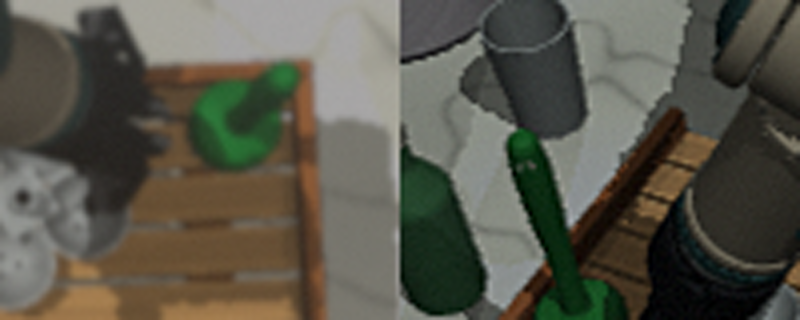

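The picture shows the fingertips at crop (155,125) beside the head at (235,128), with clear space between. Now the final nudge towards the end rail.

```bash
python3 -m handwheel '[[[-5.6,-2,5.7],[0,0,0],0.7],[[-1.7,0,1],[0,0,0],0.7],[[-1.7,0,1],[0,0,0],0.7],[[-1.7,0,1],[0,0,0],0.7],[[-1.7,0,1],[0,0,0],0.7],[[-1.7,0,1],[0,0,0],0.7],[[0,0,0],[0,0,0],0.7]]' | sed -n '2p;4p'
python3 -c "
from h import *
head2((330,140,395,262))"
```

```text
position: [0.6196, -0.2551, 0.1101]
contact_force: [0.4, 0.2, 0.1]
left edge [ 0.6346 -0.2692  0.12  ] front edge [ 0.5948 -0.2948  0.12  ] back edge [ 0.6523 -0.2958  0.12  ] -> centre approx 0.6235 0.6248 -0.2992 tcp [ 0.6196 -0.2551  0.1101] F [ 0.29 -0.76  0.4 ] t 32.3
```

```bash
python3 -m handwheel '[[[-0.9,0,0.5],[0,0,0],0.7],[[0,0,0],[0,0,0],0.7]]' | sed -n '2p;4p'
python3 -c "
from h import *
head2((330,140,395,262))"
```

```text
position: [0.6195, -0.2559, 0.1101]
contact_force: [1.0, 1.5, 1.3]
left edge [ 0.632  -0.2717  0.12  ] front edge [ 0.5947 -0.2973  0.12  ] back edge [ 0.6523 -0.2958  0.12  ] -> centre approx 0.6235 0.6247 -0.3017 tcp [ 0.6195 -0.2559  0.1102] F [-0.01 -0.04 -0.32] t 32.6
```

```bash
python3 -m handwheel '[[[-0.9,0,0.5],[0,0,0],0.7],[[0,0,0],[0,0,0],0.7]]' | sed -n '2p;4p'
python3 -c "
from h import *
head2((330,140,395,262))"
```

```text
position: [0.6195, -0.257, 0.1101]
contact_force: [0.4, -0.0, 0.8]
left edge [ 0.632  -0.2717  0.12  ] front edge [ 0.5948 -0.2961  0.12  ] back edge [ 0.6522 -0.2996  0.12  ] -> centre approx 0.6235 0.6248 -0.3017 tcp [ 0.6195 -0.257   0.1101] F [0.64 0.59 1.07] t 32.9
```

```bash
python3 -m handwheel '[[[-0.9,0,0.5],[0,0,0],0.7],[[0,0,0],[0,0,0],0.7]]' | sed -n '2p;4p'
python3 -c "
from h import *
head2((330,140,395,262))"
```

```text
position: [0.6195, -0.2581, 0.1102]
contact_force: [0.5, 0.2, 0.0]
left edge [ 0.6359 -0.2718  0.12  ] front edge [ 0.5948 -0.2961  0.12  ] back edge [ 0.6522 -0.2996  0.12  ] -> centre approx 0.6235 0.6248 -0.3018 tcp [ 0.6195 -0.2581  0.1102] F [-0.32  0.54  1.42] t 33.2
```

```bash
python3 -m handwheel '[[[-0.5,0,0.3],[0,0,0],0.7],[[0,0,0],[0,0,0],0.7]]' | sed -n '2p;4p'
python3 -c "
from h import *
head2((330,140,395,262))"
```

```text
position: [0.6195, -0.2586, 0.1102]
contact_force: [-0.0, -0.1, 0.7]
left edge [ 0.6359 -0.2718  0.12  ] front edge [ 0.5947 -0.2999  0.12  ] back edge [ 0.6497 -0.2969  0.12  ] -> centre approx 0.6222 0.6247 -0.3018 tcp [ 0.6195 -0.2586  0.1101] F [-0.19  0.93  0.48] t 33.5
```

```bash
python3 -m handwheel '[[[-0.9,0,0.5],[0,0,0],0.7],[[0,0,0],[0,0,0],0.7]]' | sed -n '2p;4p'
python3 -c "
from h import *
head2((330,140,395,262))"
```

```text
position: [0.6195, -0.2596, 0.1101]
contact_force: [-0.6, 0.7, 0.0]
left edge [ 0.6293 -0.2741  0.12  ] front edge [ 0.5947 -0.2973  0.12  ] back edge [ 0.6497 -0.2969  0.12  ] -> centre approx 0.6222 0.6247 -0.3041 tcp [ 0.6195 -0.2596  0.1102] F [0.35 0.46 0.11] t 33.8
```

```bash
python3 -m handwheel '[[[-0.5,0,0.3],[0,0,0],0.7],[[0,0,0],[0,0,0],0.7]]' | sed -n '2p;4p'
python3 -c "
from h import *
head2((330,140,395,262))"
```

```text
position: [0.6196, -0.2599, 0.1101]
contact_force: [-0.0, 2.0, 0.7]
left edge [ 0.6306 -0.2742  0.12  ] front edge [ 0.5946 -0.3025  0.12  ] back edge [ 0.6497 -0.2969  0.12  ] -> centre approx 0.6221 0.6246 -0.3042 tcp [ 0.6196 -0.2599  0.1101] F [0.8  3.01 0.84] t 34.1
```

There is about 3 N against the end rail, so the brush touches both rails. I'll withdraw the hand.

```bash
python3 -m handwheel '[[[4,0,-2.5],[0,0,0],0.7],[[9,0,-5],[0,0,0],0.7],[[0,0,-25],[0,0,0],0.7],[[0,0,-50],[0,0,0],0.7],[[0,0,-50],[0,0,0],0.7],[[0,0,-50],[0,0,0],0.7],[[0,0,-50],[0,0,0],0.7],[[0,0,-30],[0,0,0],0.7],[[0,-50,0],[0,0,0],0.7],[[0,-50,0],[0,0,0],0.7],[[0,-50,0],[0,0,0],0.7],[[0,-40,0],[0,0,0],0.7],[[0,0,0],[0,0,0],0.7],[[0,0,0],[0,0,0],0.7]]'
python3 - <<'E'
from h import *
head2((330,140,395,262))
a=vision.get_image("top")[130:270,150:410]
b=vision.get_image("scene")[120:260,130:390]
cv2.imwrite("pics/c8.png",cv2.resize(np.vstack([a,b]),None,fx=2.1,fy=2.1,interpolation=cv2.INTER_CUBIC))
E
```

```text
clock: 35.85
position: [0.4297, -0.1169, 0.3306]
ee_rot: [0.185, 0.685, 0.681, -0.181]
contact_force: [-0.9, -0.1, -0.5]
width: 0.0129
gripper_force: 0.0
left edge [ 0.6242 -0.2688  0.12  ] front edge [ 0.5948 -0.2961  0.12  ] back edge [ 0.6496 -0.2982  0.12  ] -> centre approx 0.6222 0.6248 -0.2988 tcp [ 0.4302 -0.1169  0.3305] F [-0.81  0.68 -0.24] t 35.9
```

View pics/c8.png

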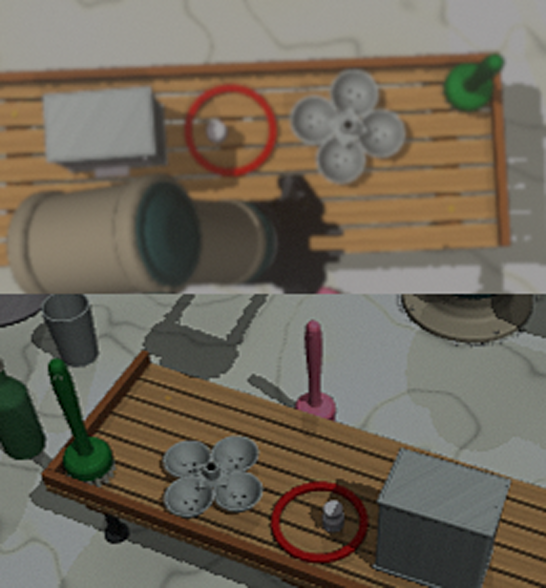

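The picture shows the brush upright in the right back corner at crop (470,85), snug to both rails. Plate, ring, weight and dabba are where they were, and the hand is clear. I'm handing in.

```bash
python3 -c "
from rig import manip
print(manip.sign_off())"
```

```text
the job is handed in; nothing more can be done
None
```

I slid the green brush upright into the right back corner, away from the dabba and touching both rails, left the hand clear with nothing else visibly moved, and handed the job in; no verdict came back.

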